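Dock a circuit board in the test fixture and lock it with the eccentric cam

ROBOT

A 6-joint arm with a two-finger parallel gripper is mounted at the origin on a cart in front of the work surface, level with it; the furniture and walls round the work are solid. World frame = base frame: x ahead of the robot, y to its left, z up, the work surface at z = 0. Lengths are in mm, angles in rad, forces in N, time in s.
With the tool pointing down it reaches from about 275 to 825 mm from the base axis. Payload 5.2 kg.
Tool frame: the origin (TCP) lies at the very end of the fingers, on their centre line; the grasp point (between the pads) lies 19 mm behind it; z points along the fingers, y is the line along which they close (so a half turn about z gives the same grasp; the last joint's range is limited). The gripper opens to 93 mm and grips with 3 to 60 N. Pads are 15 mm wide; open, the fingers measure 128 mm over their backs; the gripper's body (75 mm by 188 mm) begins 65 mm behind the grasp point.
Start: joints at [-1.486, 0.259, 1.535, -0, 1.348, -0.203], TCP at [156.135, -527.377, 218.653] pointing down, gripper open.
Joint ranges: [-3.14, 3.14], [-0.91, 2.08], [0.19, 2.58], [-1.22, 4.36], [0.22, 2.71], [-3.12, 3.12]. Speed limits (rad/s): [2.57, 2.57, 3.14, 3.14, 3.14, 3.14].

INTERFACE

Orientations are given as [roll, pitch, yaw] about the fixed x, y, z axes, in that order (R = Rz(yaw) Ry(pitch) Rx(roll)).
In Python, from bench import robot gives the robot as it stands. The module is installed in compiled form; this text tells all that it offers. Calls block until the motion is done:
- robot.move_ptp(position, orientation): joint-space move of the TCP to a pose.
- robot.move_linear(position, ori=None, speed=150, f_stop=None): straight line of the TCP; ori=None keeps the orientation; speed is the mean speed in mm/s. With f_stop (N) it stops when the force on the tool has changed by that much, and returns True; else False.
- robot.move_j(angles): joint-space move.
- robot.move_gripper(opening): opening from 0.0 (shut) to 1.0 (fully open); the grip force is fixed at half the most; returns when the fingers have stopped.
- robot.sleep(seconds).
- robot.inverse_kinematics(position, orientation): joint angles nearest the present ones, or None.
- robot.get_image(name): name is "scene" or "top" or "wrist"; returns a dict with "img" (480x640x3 uint8, blue, green, red), "fovy" (degrees; the focal length in pixels is half the picture's height over the tangent of half this angle, whatever the lens; pixels are square), "cx", "cy" (the principal point, pixels), "eye" and "orientation" of the camera in the world. Camera axes: x right, y down, z forward; pixel columns grow to the right and rows downward; lengths in mm; the calibration is good to about 2 mm. A picture is of the moment at which its call begins. There is no depth.
A pose or a line that the arm cannot do raises robot.MotionError and nothing moves.
- robot.hand_in(): hands the job in; it is judged then, once.
Readings, each from a call of its own:
- robot.current_t(): time.
- robot.current_qpos(): joint angles.
- robot.current_joint_vel(): joint speeds.
- robot.current_joint_efforts(): joint torques, N m.
- robot.current_tcp_pos(): TCP position.
- robot.current_eef_rot(): TCP orientation.
- robot.current_contact_force(): force on the tool from outside, world axes, zero at the start.
- robot.current_ft_torque(): the same for the moment, N m.
- robot.current_gripper_width(): opening from 0.0 (shut) to 1.0 (fully open).
- robot.current_finger_force(): force on a finger pad.
Only numpy, scipy, OpenCV 4.12 (cv2) and the standard library are available. Lean on these libraries where they do the work, as an engineer would, in place of code of your own. Each camera call takes 0.05 s, during which the arm holds its last target. There are 200 camera calls.

TASK

Put the circuit board on test: swing the lever of the eccentric cam forward until the cam has its low point to the follower roller, then push the carriage with the board forward until it is fully home in the docking head, then swing the lever all the way back until the cam is tight behind the roller and locks the carriage there. Do it with light pushes, gripping and forcing nothing; do not touch the board, which has to stay seated in its nest, and leave the loose tools and the solder spool where they lie.

Things in the scene. Friction and masses are not known exactly. Their poses are not given: they have to be found in the camera images.
- fixture: board test fixture, bolted down: grey base plate 224 x 170 mm on feet, top at z = 18 mm. Origin on the bench under the plate's centre, x = the direction in which the carriage travels home (to the black docking head at x = 48..115, y = -85..31 mm, 80 mm high), z up. Carriage track along x at y = -27 mm; cam axis at x = -6, y = 51.5 mm
- carriage (a joint): travel of the carriage along the fixture's x, in m: 0 = parked against the rear stop, 0.060 = fully home in the docking head (hard stop). Stays where it is left; slides with about 2 N. The roller on its left side meets the cam after 3 to 10 mm unless the cam has its low point there
- cam (a joint): angle of eccentric cam and lever, rad, counter-clockwise from above. 0 (stop): low point to the roller, which passes freely up to 0.25; lever points 20 degrees left of the fixture's x. With the carriage home, swung back to the fixture's rear, the cam gets tight behind the roller at 2.45 to 2.65 (2.38 or more is locked). Stiff, about 3 N at the handle, stays put; starts at 1.8 to 2.6, blocking the roller
- cam_axis (a point): point on the fixture, on the upright pivot axis of cam and lever, 56 mm above the bench; the pivot's screw head is 60 mm high
- lever_knob (a point): point on the axis of the upright black handle at the lever's end, 78 mm from the cam axis, 90 mm above the bench; handle 20 mm in diameter, from 46 to 112 mm above the bench; the lever is a 10 mm round bar with its top 55 mm above the bench
- push_face (a point): middle of the rear face of the carriage's push plate, 66 mm above the bench; upright plate 60 mm wide (along the fixture's y), 7 mm thick, from 32 to 82 mm above the bench, its rear face looks along the fixture's -x; push it towards +x
- nest (a point): point on the carriage's nest floor, 42 mm above the bench, over which the board's origin belongs; carriage plate 88 x 88 mm
- roller (a point): centre of the follower roller (16 mm in diameter, under a dark arm on the left side of the carriage), 36 mm above the bench
- board: green circuit board 74 x 73 x 17 mm, loose between the corner stops of the nest on the carriage; origin at the centre of its underside, its own x towards the fixture's -x; rides with the carriage, top 59 mm above the bench
- marker: black marker pen, 138 mm long, 13 mm thick, lying behind the fixture's rear end, on the robot's side
- tweezers: steel tweezers, 125 mm long, lying to the right of the fixture
- spool: solder spool, 60 mm in diameter, 44 mm high, standing to the left of the docking head
- cutter: blue-handled side cutter, 118 mm long, lying at the front left corner of the bench, left of the fixture
- screwdriver: red-handled screwdriver, 170 mm long, lying in front of the black test box
Mind the look-alikes: they are no part of the job. What is shaped like the board but red is not meant.

How it is judged:
By the outcome, as a careful person would: the job done as asked, in the order asked, and still so for the second after the job is handed in, with the robot touching nothing.
It also fails if it takes over 70 s, if anything falls off the work surface, if the arm or the gripper's body presses on something with over 40 N, if the wrist force passes 120 N, or if a joint passes its speed limit or range.

## Working session

There is one attempt and no reset: what is moved stays moved. The work goes in short steps, each a Python script; the robot and the scene stay as the last script left them, time stands still between calls to the robot, and variables do not carry over. Pictures are saved under pics/ and viewed, at most 10 in all, crops included, and the job is handed in when it is done.

```bash
mkdir -p pics; cat > h.py <<'E'
import numpy as np, cv2
from bench import robot
from scipy.spatial.transform import Rotation as Ro
def cam(n):
    d=robot.get_image(n); d['R']=Ro.from_euler('xyz',d['orientation']).as_matrix() if np.size(d['orientation'])==3 else np.array(d['orientation'])
    d['f']=240/np.tan(np.radians(d['fovy'])/2); return d
def ray(d,u,v,z):
    r=d['R']@np.array([(u-d['cx'])/d['f'],(v-d['cy'])/d['f'],1]); e=np.array(d['eye']); return e+r*(z-e[2])/r[2]
def proj(d,p):
    c=d['R'].T@(np.array(p)-d['eye']); return d['cx']+d['f']*c[0]/c[2], d['cy']+d['f']*c[1]/c[2]
E
python3 - <<'E'
from h import *
for n in('top','scene'):
    d=cam(n); cv2.imwrite(f'pics/{n}0.png',d['img']); print(n,d['eye'],d['orientation'],d['fovy'],d['cx'],d['cy'])
E
```

```text
top [369.62824065  88.51298188 988.66765224] [-2.95155368 -0.03857953 -1.54491809] 57.90121203058808 314.83359280292996 237.35458473224904
scene [ 254.9975094  -479.00810562  765.39848158] [-2.40789771  0.01010435 -0.44540827] 51.9230357128374 311.69193579287645 234.68421741486773
```

View pics/top0.png

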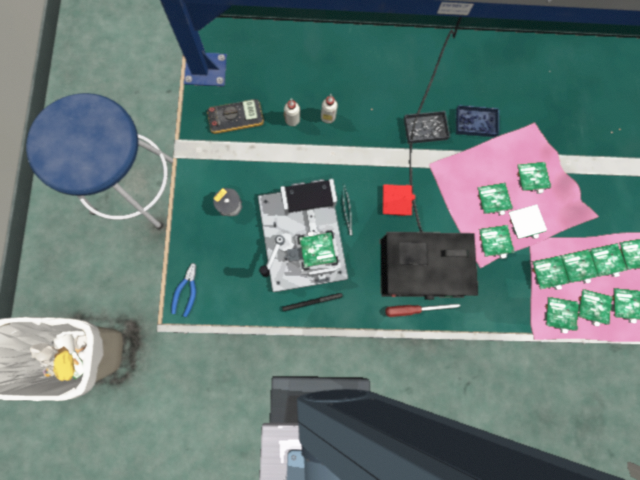

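View pics/scene0.png

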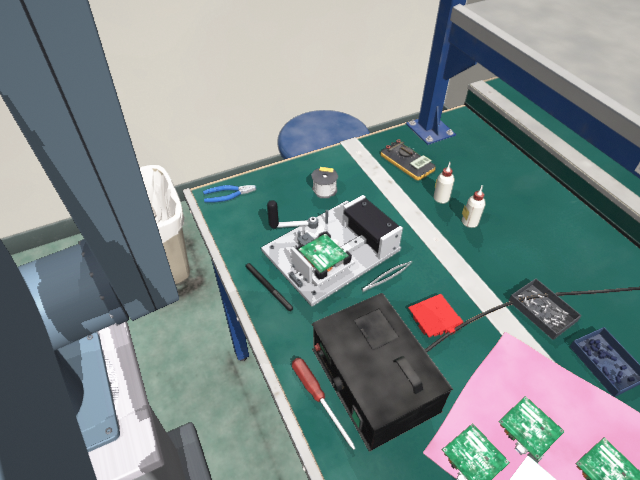

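The fixture with the green board is at top (300,235). The look-alikes are the red block at (398,200) and the boards on the pink mats (495..630, 175..315). Only the board at (318,249) sits in the nest on the grey fixture, so I'll confirm it in an enlarged crop.

```bash
python3 - <<'E'
import cv2,numpy as np
a=cv2.imread('pics/top0.png')[172:302,245:365]; 
cv2.imwrite('pics/c1.png',cv2.resize(a,None,fx=4.5,fy=4.5,interpolation=cv2.INTER_CUBIC))
b=cv2.imread('pics/scene0.png')[185:310,250:415]
cv2.imwrite('pics/c2.png',cv2.resize(b,None,fx=4.5,fy=4.5,interpolation=cv2.INTER_CUBIC))
E
```

```text
(no output)
```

View pics/c1.png

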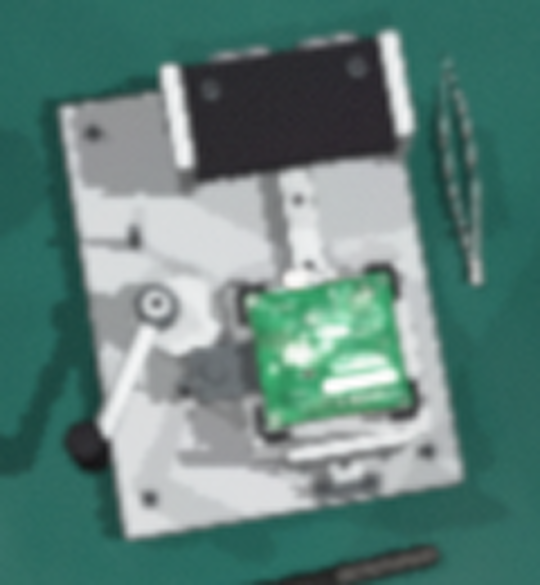

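View pics/c2.png

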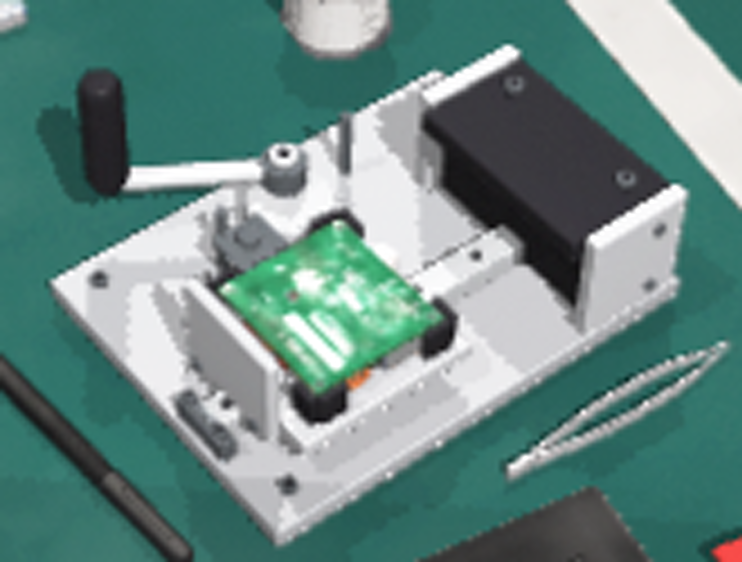

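Confirmed: the green board sits in the nest. In the top crop, the screw head is at (157,303), the knob at (88,448), the plate corners at (127,537), (466,482) and (62,105), and the push plate along (295,458)-(412,432). In the scene crop, the lever and upright handle are at (102,130). Next I'll compute the fixture frame.

```bash
cat >> h.py <<'E'
def fit(src,dst):
    s,t=src.mean(0),dst.mean(0); a=src-s; b=dst-t
    th=np.arctan2((a[:,0]*b[:,1]-a[:,1]*b[:,0]).sum(),(a*b).sum()); R=np.array([[np.cos(th),-np.sin(th)],[np.sin(th),np.cos(th)]])
    return th,t-R@s,np.linalg.norm(b-a@R.T,axis=1)
E
python3 - <<'E'
from h import *
T=cam('top');S=cam('scene')
t=lambda u,v,z:ray(T,245+(u+.5)/4.5-.5,172+(v+.5)/4.5-.5,z)[:2]
s=lambda u,v,z:ray(S,250+(u+.5)/4.5-.5,185+(v+.5)/4.5-.5,z)[:2]
src=np.array([[-112,85],[-112,-85],[112,85],[-6,51.5]],float)
dt=np.array([t(127,537,18),t(466,482,18),t(62,105,18),t(157,303,60)])
src2=np.array([[-112,85],[-112,-85],[-6,51.5]],float)
ds=np.array([s(52,284,18),s(280,543,18),s(284,154,60)])
for a,b in((src,dt),(src2,ds),(np.r_[src,src2],np.r_[dt,ds])):
    th,o,e=fit(a,b); print(th,o,e.round(1))
R=np.array([[np.cos(th),-np.sin(th)],[np.sin(th),np.cos(th)]])
loc=lambda p:(R.T@(p-o)).round(1)
print('screw',loc(dt[3]),loc(ds[2]))
for k in (loc(t(85,450,112)),loc(s(100,78,112)),loc(t(100,443,90))):
    d=k-[-6,51.5]; print('knob',k,np.hypot(*d),np.arctan2(d[1],d[0])-np.radians(20))
print('push plate top',loc(t(290,458,82)),loc(t(412,434,82)),loc(s(190,290,82)),loc(s(272,377,82)))
print('marker top',loc(t(290,580,12)),loc(t(438,552,12)))
E
```

```text
0.19316360110692857 [559.15152318  84.05892967] [0.3 0.6 0.1 0.6]
0.19923292890830718 [558.58278663  84.20142909] [0.8 1.8 1.9]
0.1949188172140353 [558.93228775  84.01041313] [0.7 0.4 0.5 0.6 0.7 1.9 2. ]
screw [-5.8 52.1] [-6.  53.5]
knob [-76.9  93.6] 82.45738293203344 2.25668297814148
knob [-70.8  95.9] 78.55189367545508 2.1918130198799335
knob [-72.1  87.6] 75.31546985845603 2.29265025216544
push plate top [-92.5   2.1] [-90.8 -56.1] [-94.5  -1.6] [-94.6 -57.5]
marker top [-145.2    9.2] [-143.8  -65.9]
```

```bash
cat >> h.py <<'E'
TH,O=0.195,np.array([559.,84.]); A=np.array([-6,51.5]); L0=np.radians(20)
def W(x,y,z): c,s=np.cos(TH),np.sin(TH); return [O[0]+c*x-s*y,O[1]+s*x+c*y,z]
def ori(y): y=(y+TH+np.pi)%(2*np.pi)-np.pi; return [np.pi,0,y]
def pose(camang,side,gap=0,z=86,flip=0,h=8):   # side +1: tool on the ccw side of the handle
    p=camang+L0; n=side*np.array([-np.sin(p),np.cos(p)])
    q=A+78*np.array([np.cos(p),np.sin(p)])+n*(10+h+gap)
    return W(*q,z),ori(p+np.pi/2+flip*np.pi)
def sweep(a,b,side,fs,flip,step=0.12,speed=50):
    for c in np.linspace(a,b,int(abs(b-a)/step)+2)[1:]:
        if robot.move_linear(*pose(c,side,flip=flip),speed=speed,f_stop=fs):
            print('stopped at',round(c,2),robot.current_contact_force()); return c
    print('end',robot.current_contact_force())
E
python3 - <<'E'
from h import *
robot.move_gripper(0.0)
for f in(0,1):
    print(f)
    for c,s in((2.23,1),(1.1,1),(0,1),(0,-1),(1.3,-1),(2.65,-1)):
        q=robot.inverse_kinematics(*pose(c,s,flip=f)); print(c,s,None if q is None else np.round(q,2))
for y in(0,np.pi): print(np.round(robot.inverse_kinematics(W(-110,-27,55),ori(y)),2))
print(robot.current_eef_rot(),robot.current_t())
E
```

```text
0
2.23 1 [ 0.07  0.28  1.86  0.    1.   -2.7 ]
1.1 1 [ 0.18  0.4   1.68  0.    1.06 -1.46]
0 1 [ 0.13  0.51  1.5   0.    1.13 -0.42]
0 -1 [ 0.08  0.52  1.48  0.    1.14 -0.47]
1.3 -1 [ 0.18  0.43  1.63  0.    1.08 -1.66]
2.65 -1 [ 0.08  0.28  1.86 -0.    1.   -3.12]
1
2.23 1 [ 0.07  0.28  1.86 -0.    1.    0.44]
1.1 1 [ 0.18  0.4   1.68 -0.    1.06  1.68]
0 1 [ 0.13  0.51  1.5  -0.    1.13  2.73]
0 -1 [ 0.08  0.52  1.48 -0.    1.14  2.67]
1.3 -1 [ 0.18  0.43  1.63 -0.    1.08  1.48]
2.65 -1 [ 0.08  0.28  1.86 -0.    1.    0.03]
[-0.17  0.28  1.96 -0.    0.9   1.21]
[-0.17  0.28  1.96  0.    0.9  -1.93]
[3.14155980e+00 6.15393164e-07 2.87852434e-01] 1.65
```

```bash
python3 - <<'E'
from h import *
robot.move_ptp(*pose(2.26,1,gap=15,z=200,flip=1))
print(robot.move_linear(pose(2.26,1,gap=15,z=86,flip=1)[0],f_stop=5))
sweep(2.45,0.05,1,12,1)
print(robot.current_tcp_pos(),robot.current_t())
d=cam('top'); cv2.imwrite('pics/t1.png',cv2.resize(d['img'][150:310,200:380],None,fx=3.3,fy=3.3,interpolation=cv2.INTER_CUBIC))
d=cam('scene'); cv2.imwrite('pics/s1.png',cv2.resize(d['img'][130:310,200:440],None,fx=3.3,fy=3.3,interpolation=cv2.INTER_CUBIC))
E
```

```text
False
end [-0.24966859 -0.28369679  0.2123208 ]
[597.71450424 191.91253455  85.99134086] 12.1167
```

View pics/s1.png

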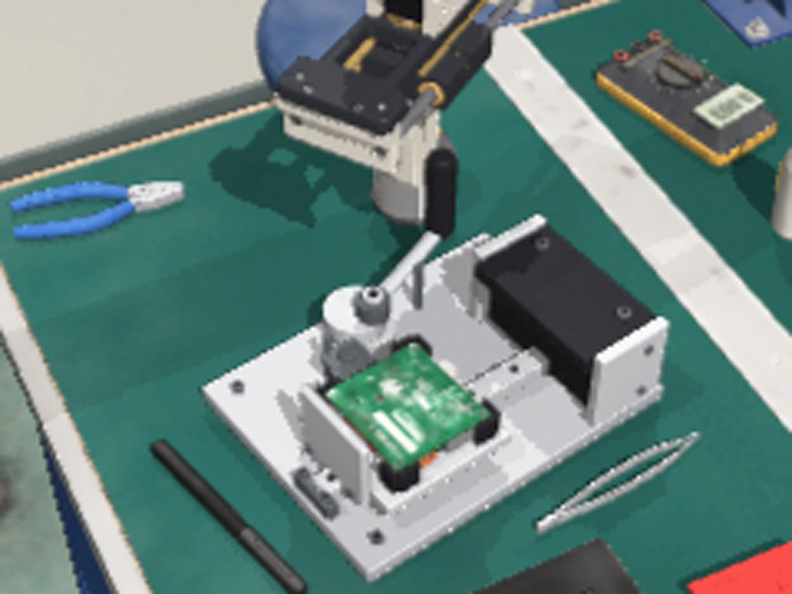

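The scene view shows the lever swung forward, with the handle top at crop (441,156) and the lever near its stop pin at (418,285). I'll measure the angle and finish gently.

```bash
python3 - <<'E'
from h import *
S=cam('scene')
def ang(u,v,z):
    p=ray(S,200+(u+.5)/3.3-.5,130+(v+.5)/3.3-.5,z)[:2]-O; c,s=np.cos(TH),np.sin(TH); k=np.array([c*p[0]+s*p[1],-s*p[0]+c*p[1]]); d=k-A; return k,np.hypot(*d),np.arctan2(d[1],d[0])-L0
print(ang(442,157,112),ang(438,228,50))
print(sweep(0.05,-0.25,1,6,1,step=0.04,speed=15),robot.current_tcp_pos())
S=cam('scene');cv2.imwrite('pics/s2.png',cv2.resize(S['img'][170:250,270:370],None,fx=6,fy=6,interpolation=cv2.INTER_CUBIC))
E
```

```text
(array([66.2900309 , 80.14816978]), np.float64(77.75966949284474), np.float64(0.028242390477209556)) (array([67.18384222, 83.06948621]), np.float64(79.70261740790157), np.float64(0.05818983232244229))
stopped at 0.01 [0.21538718 1.43535894 0.42135103]
0.012500000000000004 [598.26169103 191.46821011  85.64751265]
```

View pics/s2.png

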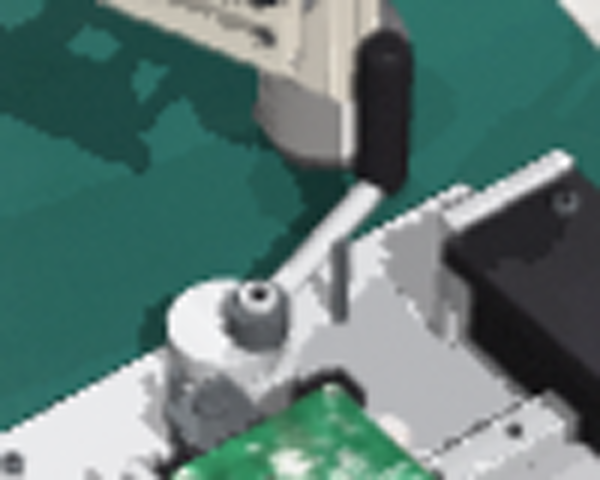

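Lever is at about 0.03 rad, with its low point to the roller. Next is the carriage push.

```bash
python3 - <<'E'
from h import *
P=lambda:[round(float(v),1) for v in (lambda p:(np.cos(TH)*p[0]+np.sin(TH)*p[1],-np.sin(TH)*p[0]+np.cos(TH)*p[1]))(np.array(robot.current_tcp_pos()[:2])-O)]
p=pose(0.03,1,gap=20,flip=1)[0]
robot.move_linear(p); robot.move_linear([p[0],p[1],190])
robot.move_ptp(W(-128,-27,190),ori(0))
print(robot.move_linear(W(-128,-27,56),f_stop=5))
print(robot.move_linear(W(-90,-27,56),speed=40,f_stop=8),P(),robot.current_contact_force())
print(robot.move_linear(W(-35,-27,56),speed=25,f_stop=10),P(),robot.current_contact_force(),robot.current_t())
d=cam('top'); cv2.imwrite('pics/t2.png',cv2.resize(d['img'][172:302,245:365],None,fx=4.5,fy=4.5,interpolation=cv2.INTER_CUBIC))
E
```

```text
False
False [-89.8, -27.0] [ 0.07249227 -1.08491758 -0.76234098]
True [-43.6, -26.7] [-0.61145884  0.64665808 -0.94764166] 18.8667
```

```bash
python3 - <<'E'
from h import *
P=lambda:[round(float(v),1) for v in (lambda p:(np.cos(TH)*p[0]+np.sin(TH)*p[1],-np.sin(TH)*p[0]+np.cos(TH)*p[1]))(np.array(robot.current_tcp_pos()[:2])-O)]
print(robot.move_linear(W(-35,-27,56),speed=12,f_stop=18),P(),robot.current_contact_force())
robot.move_linear(W(-75,-27,56)); robot.move_linear(W(-75,-27,190))
robot.move_ptp(*pose(0.0,-1,gap=12,z=190,flip=1))
d=cam('scene'); cv2.imwrite('pics/s3.png',cv2.resize(d['img'][165:315,245:425],None,fx=4,fy=4,interpolation=cv2.INTER_CUBIC))
print(robot.current_t())
E
```

```text
True [-43.8, -26.1] [-0.02717067 -0.46366957  0.04830373]
22.1917
```

View pics/s3.png

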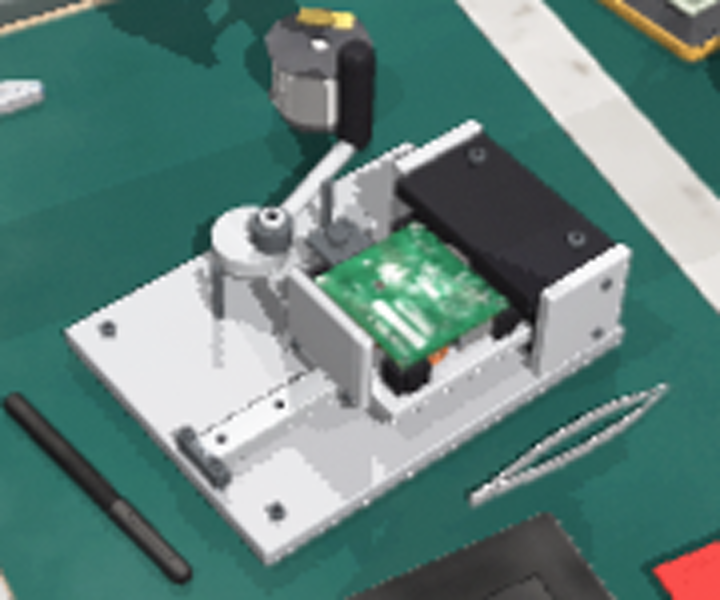

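The scene crop shows the roller past the cam at (342,235), the push plate top edge at (290,275)-(370,350), and the board seated. I'll check the travel, then swing the lever back.

```bash
python3 - <<'E'
from h import *
S=cam('scene')
c,s=np.cos(TH),np.sin(TH)
for u,v in((290,275),(368,350)):
    p=ray(S,245+(u+.5)/4-.5,165+(v+.5)/4-.5,82)[:2]-O; print(c*p[0]+s*p[1],-s*p[0]+c*p[1])
print(robot.move_linear(pose(0.0,-1,gap=12,flip=1)[0],f_stop=5))
print(sweep(-0.15,2.25,-1,12,1,step=0.15))
print(robot.current_t())
E
```

```text
-34.62197434767264 1.2744223722945938
-34.15530545740987 -56.529734970939764
False
end [ 0.43292744 -0.3383265  -0.32001761]
None
29.4583
```

Travel is 60 mm, so the carriage is home. Now the slow tightening.

```bash
python3 - <<'E'
from h import *
print(sweep(2.25,2.75,-1,12,1,step=0.05,speed=20))
S=cam('scene')
cv2.imwrite('pics/s4.png',cv2.resize(S['img'][165:315,225:425],None,fx=4,fy=4,interpolation=cv2.INTER_CUBIC))
p=np.array(robot.current_tcp_pos()[:2])-O;c,s=np.cos(TH),np.sin(TH);d=np.array([c*p[0]+s*p[1],-s*p[0]+c*p[1]])-A
print(np.hypot(*d),np.arctan2(d[1],d[0])-L0+np.arctan(18/78),robot.current_t())
E
```

```text
end [ 2.33985883 15.41652463 -1.09714868]
None
80.3702378644354 2.7132530848698715 33.175
```

View pics/s4.png

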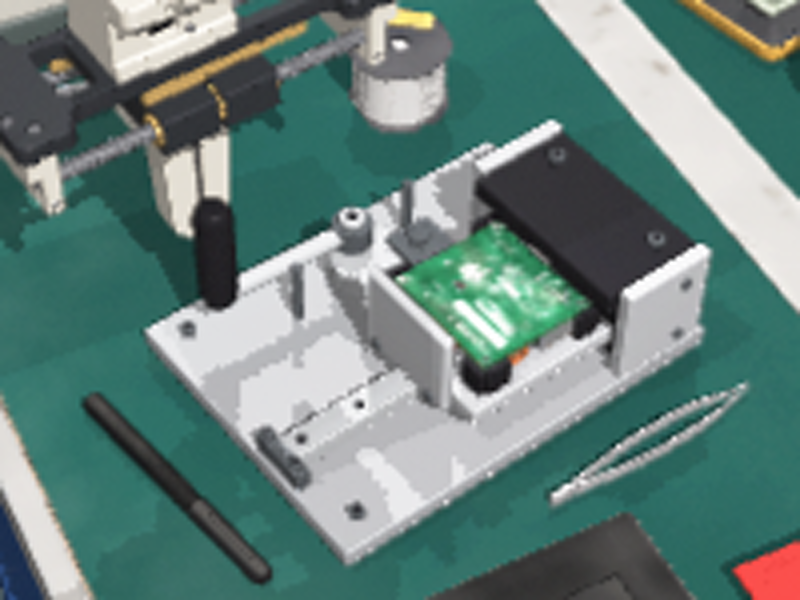

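The scene crop shows the lever swung to the rear, with the handle top at (213,205), 15 N of resistance and the board still seated. I'll back off, measure and hand in.

```bash
python3 - <<'E'
from h import *
p=pose(2.6,-1,gap=25,flip=1)[0]
robot.move_linear(p); robot.move_linear([p[0],p[1],200]); robot.sleep(0.3)
S=cam('scene');c,s=np.cos(TH),np.sin(TH)
g=cv2.cvtColor(S['img'],cv2.COLOR_BGR2GRAY)[205:245,265:290]
m=(g<60).astype(np.uint8); ys,xs=np.nonzero(m); v=ys.min()+205; u=xs[ys<ys.min()+8].mean()+265
for z,vv in((112,v+2.5),):
    p=ray(S,u,vv,z)[:2]-O; d=np.array([c*p[0]+s*p[1],-s*p[0]+c*p[1]])-A; print(u,vv,np.hypot(*d),np.arctan2(d[1],d[0])-L0)
cv2.imwrite('pics/s5.png',cv2.resize(S['img'][165:315,225:425],None,fx=4,fy=4,interpolation=cv2.INTER_CUBIC))
print(robot.current_contact_force(),robot.current_t())
E
```

```text
276.8 215.5 77.98910128481693 2.678959429598813
[ 0.26461071  0.55917249 -0.15688523] 34.8333
```

View pics/s5.png

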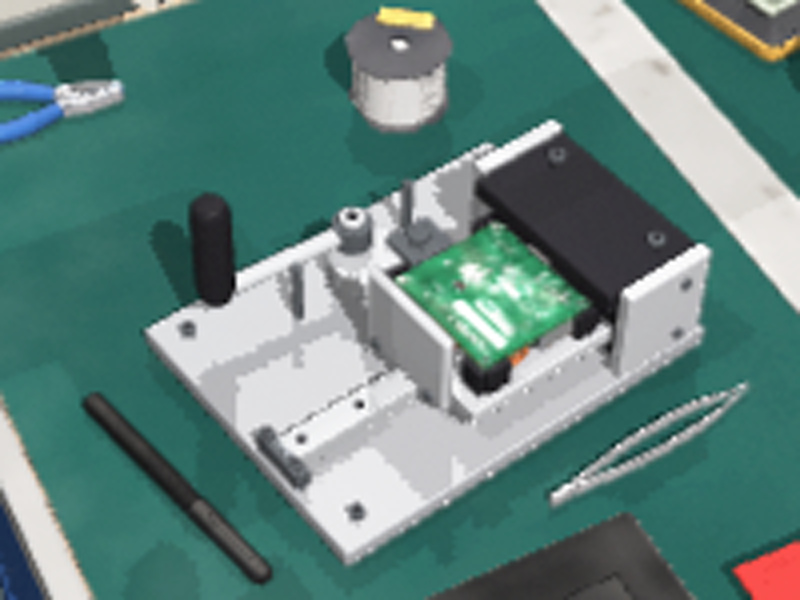

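The lever rests at about 2.6 rad, which is locked. The carriage is home, the board is seated, and the tools and spool have not moved.

```bash
python3 -c "
from bench import robot
print(robot.hand_in())"
```

```text
the job is handed in; nothing more can be done
None
```

The job is handed in after about 35 s on the robot's clock: carriage fully home (about 60 mm of travel), cam locked at roughly 2.6–2.7 rad measured from the image, board still seated, and the tools and spool where they lay.

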